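# Burp the sealed bean canister

### The job

The steel canister of fresh roast has to be vented. First take the thin green glass bowl off its lid, squeezing it only lightly, and set it down gently and upright on the round cork coaster. Then pull the lid up by its wooden handle until the sticky seal breaks, and finish holding the lid by that handle just ajar, with a gap of 2 to 4 cm at the front edge - do not fling it wide, do not let go, and leave the white cup and the wooden spoon where they are.

Things in the scene. Friction and masses are not known exactly. Their poses are not given: they have to be found in the camera images.
- canister: steel bean canister, fixed to the board, a box 170 (its x) by 180 (its y) by 100 mm high; origin at the centre of its underside, on the board's top (the board is 30 mm above the work surface); its -x side is the front, which faces roughly to the robot; with the closed lid (12 mm thick, 178 by 186 mm) it is 112 mm high
- lid (a joint): hinge of the canister's lid, rad: 0 closed, grows as the front of the lid rises; the hinge axis lies along the canister's y. The lid weighs 0.45 kg and falls shut when let go. Its rubber seal sticks: raising the closed lid takes about 13 N straight up at the handle at first, this fades to the lid's own weight (about 3 N at the handle) once the lid is 0.08 rad open. The lid's front edge is 178 mm from the hinge, so 0.17 rad is a gap of 30 mm
- lid_handle (a point): centre of the upright wooden handle block on the lid near its front edge: 30 mm (canister x) by 24 mm (canister y) by 44 mm high, so its ends are 22 mm above and below this point and the lid's top is 22 mm below; moves with the lid
- lid_hinge (a point): point on the lid's hinge axis, at mid width, at the height of the canister's rim (100 mm above its underside); 150 mm behind and 34 mm below the handle's centre when closed; fixed to the canister
- bowl: small green glass bowl, loose and empty, standing on the lid behind the handle: 44 mm high, 62 mm outer diameter over the upright upper 24 mm of its wall (4 mm thick), foot 44 mm in diameter; origin at the centre of its underside; about 90 g. Fragile: it cracks if the fingers press it with more than about 25 N on a side, or if it is dropped or set down with a knock; 10 N a side holds it
- coaster: round cork coaster fixed to the board, 100 mm in diameter, 6 mm thick; origin at the centre of its underside, its top is 6 mm above the origin; lies to the left or the right of the canister
- cup: white coffee cup, 64 mm in diameter, 50 mm high, empty, standing on the board on the side of the canister opposite to the coaster; origin at the centre of its underside; leave alone
- scoop: wooden spoon 240 mm long lying at the left side; leave alone
Things that resemble listed ones, but are neither listed nor needed, are in the scene too. Of the things shaped like the bowl, the green one is meant.

How it is judged:
On the way, in this order (a step that is already met when the one before it is completed fails the run):
1. the bowl stands on the coaster, let go, and the lid is still closed (horizontal distance between bowl and coaster below 0.03 m and z of bowl in the frame of coaster below 0.009 m and angle between bowl's own z axis and vertical below 0.1 rad and linear speed of bowl below 0.02 m/s and contact force between the fingers and bowl below 0.05 N and value of joint lid below 0.03 rad), for 0.2 s.
2. the seal is broken and the lid stands clear of it, raised by the fingers (value of joint lid above 0.08 rad and contact force between the fingers and canister above 0.5 N), for 0.2 s.
At the end, for the whole second after the job is handed in: the fingers hold the lid by its handle (grasp point within 40 mm of the handle's centre, more than 1 N of contact), still, at 0.09 to 0.28 rad open (a gap of about 16 to 49 mm), nothing else propping it; the bowl stands upright and still on the coaster, its centre within 30 mm of the coaster's (value of joint lid between 0.09 and 0.28 rad and velocity of joint lid between -0.05 and 0.05 rad/s and contact force between the fingers and canister above 1 N and distance between the grasp point and lid_handle below 0.04 m and contact force between each of bowl, cup, scoop and canister below 0.01 N and horizontal distance between bowl and coaster below 0.03 m and z of bowl in the frame of coaster below 0.009 m and angle between bowl's own z axis and vertical below 0.1 rad and linear speed of bowl below 0.02 m/s); the arm keeps its last pose, push and grip.
It fails at once if the lid was flung wide (over 0.40 rad) (value of joint lid above 0.4 rad).
It fails at once if the lid was opened with the bowl not yet on the coaster (value of joint lid above 0.05 rad and horizontal distance between bowl and coaster above 0.05 m).
It fails at once if the bowl was squeezed too hard (contact force between the fingers and bowl above 60 N).
It fails at once if the bowl was tipped, dropped (from more than about 1 cm) or knocked down on the coaster (contact force between bowl and coaster above 30 N or angle between bowl's own z axis and vertical above 0.6 rad or (contact force between the fingers and bowl below 0.05 N and linear speed of bowl above 0.45 m/s)).
It fails at once if the white cup or the spoon was moved (distance of any of cup, scoop from where it was at the start of the episode above 0.03 m).
It also fails if it takes over 61 s, if anything falls off the work surface, if the arm or the gripper's body presses on something with over 40 N, if the wrist force passes 120 N, or if a joint passes its speed limit or range.

### The arm

A 6-joint arm with a two-finger parallel gripper is mounted at the origin on the work surface. World frame = base frame: x ahead of the robot, y to its left, z up, the work surface at z = 0. Lengths are in m, angles in rad, forces in N, time in s.
With the tool pointing down it reaches from about 0.25 to 0.775 m from the base axis. Payload 4 kg.
Tool frame: the origin (TCP) lies on the centre line of the jaws, within the pads' length; the fingertips stand 17 mm ahead of it and the grasp point (between the pads) lies 2 mm behind it; z points along the fingers, y is the line along which they close (so a half turn about z gives the same grasp; the last joint's range is limited). The gripper opens to 94 mm and grips with 3 to 60 N. Pads are 16 mm wide; open, the fingers measure 119 mm over their backs; the gripper's body (75 mm by 177 mm) begins 78 mm behind the grasp point.
Start: joints at [-1.345, 0.087, 1.371, -0, 1.684, -0.103], TCP at [0.178, -0.521, 0.187] pointing down, gripper open.
Joint ranges: [-3.1, 3.1], [-0.76, 2.03], [0.27, 2.55], [-1.08, 4.22], [0.17, 2.65], [-2.57, 2.57]. Speed limits (rad/s): [2.79, 2.79, 3.14, 3.14, 3.14, 3.14].

### API

Orientations are given as [roll, pitch, yaw] about the fixed x, y, z axes, in that order (R = Rz(yaw) Ry(pitch) Rx(roll)).
In Python, from bench import robot gives the robot as it stands.
- The arm moves only by the tool servo_tool, never from a script. Its argument "plan" is a list of rows, each a list of 7 numbers: the shift along the tool's x, y, z normalised to -1 to 1, where 1 is 0.1 m, then the turn, a rotation vector about the tool's x, y, z normalised to -1 to 1, where 1 is pi/2 rad, then the finger opening in mm, from 0 to 94. In form: [[x, y, z, ax, ay, az, gripper], ...]. A call has 1 to 12 rows; each row is the pose to reach, as a shift and turn from the pose commanded when the call began, along the tool's axes at that moment; what a row does not reach only later rows make up. A row lasts 1/12 s, in which the tool goes at most 41.7 mm and 7.16 degrees, less where a joint would pass 70% of its speed; a pose out of reach is approached as far as the arm can. A call with a number of a shift or a turn outside -1 to 1 is refused whole. A call with a gripper value outside its range is refused whole. The fingers move at their own pace and stop on an object; the grip force is fixed at half the most. Time passes only in rows, so rows that repeat a pose let the fingers close. It gives the time, the measured TCP pose, the force, the opening and the grip force at its end, in the units of the state.
- robot.get_obs(): the state, without advancing time (a new reading comes with each control period).
- robot.snapshot(name): name is "scene" or "top" or "wrist"; returns the picture (420x560x3 uint8, red, green, blue); there is no depth.
- robot.camera_params(name): a dict with "camera_matrix" (3x3 intrinsics, pixels), "distortion" ([k1, k2, p1, p2, k3] as OpenCV has them; the pictures are not rectified), "rvec" (rotation vector, rad) and "tvec" (3), from world to camera coordinates, as OpenCV has them; the wrist camera has in their place "tool_from_camera" (4x4, takes a point from camera to tool coordinates, whose origin is the TCP and whose axes are the flange's). Camera axes: x right, y down, z forward; pixel columns grow to the right and rows downward; lengths in m; the calibration is good to about 2 mm. A picture is of the moment at which its call begins: read the wrist's pose just before it. camera_params takes no time and is no camera call.
- robot.close_job(): hands the job in; it is judged then, once.
Trained networks look in the newest picture that a camera, given by its name, has taken for a name from the list of things; names that differ only in an ending like _2 or _b are one class to them, and where a whole thing is asked for, a point or a joint stands for the part that bears it (a point fixed in the world has none). Each returns a list of dicts, best first, with "conf" (0 to 1); they miss things now and then, are a little off and sometimes report something else, mostly with a low value. They report only what shows in the picture. A call takes as long as a camera call. They do not tell look-alikes from the thing itself.
- robot.find_in(thing, camera): "extent" ([centre column, centre row, width, height] in pixels, round what is visible of it).
The state is a dict: "time": time; "joint_positions": joint angles; "qvel": joint speeds; "joint_torque": joint torques, N m; "tool_pos": TCP position; "ee_rot": TCP orientation; "wrist_force": force on the tool from outside, world axes, zero at the start; "wrist_torque": the same for the moment, N m; "width": finger opening in m; "finger_force": force on a finger pad.
Only numpy, scipy, OpenCV 4.12 (cv2) and the standard library are available. Lean on these libraries where they do the work, as an engineer would, in place of code of your own. Each camera call takes 0.05 s, during which the arm holds its last target. There are 200 camera calls.

## Working session

There is one attempt and no reset: what is moved stays moved. The work goes in short steps, Python scripts to look and compute and a tool call to move; the robot and the scene stay as the last step left them, time stands still between calls to the robot, and variables do not carry over. Pictures are saved under pics/ and viewed, at most 10 in all, crops included, and the job is handed in when it is done.

Besides the shell and the picture viewer there is one more tool, called after ">>>" as name([rows], argument=value, ...), one row to a line, values as JSON. servo_tool: Moves the arm, as the interface text tells. Scaled input: -1 to 1 covers 0.1 m each way for a shift and pi/2 rad each way for a turn. Its arguments: {"type":"object","properties":{"plan":{"type":"array","items":{"type":"array","items":{"type":"number"}}}},"required":["plan"]}

```bash
mkdir -p pics
cat > h.py <<'E'
import numpy as np,cv2
from scipy.spatial.transform import Rotation as R
from bench import robot
def save(cam,fn):
    im=robot.snapshot(cam); cv2.imwrite('pics/'+fn,cv2.cvtColor(im,cv2.COLOR_RGB2BGR)); return im
def cam(name,obs=None):
    p=robot.camera_params(name); K=np.array(p['camera_matrix']);d=np.array(p['distortion'])
    if 'rvec' in p: return K,d,cv2.Rodrigues(np.array(p['rvec'],float))[0],np.array(p['tvec'],float).ravel()
    o=obs or robot.get_obs(); T=np.eye(4);T[:3,:3]=R.from_euler('xyz',o['ee_rot']).as_matrix();T[:3,3]=o['tool_pos']
    M=np.linalg.inv(T@np.array(p['tool_from_camera'])); return K,d,M[:3,:3],M[:3,3]
def onz(c,uv,z):
    K,d,Rm,t=c; u=cv2.undistortPoints(np.array([[uv]],float),K,d)[0,0]
    o=-Rm.T@t; v=Rm.T@np.array([u[0],u[1],1]); return o+v*(z-o[2])/v[2]
def px(c,P):
    K,d,Rm,t=c; return cv2.projectPoints(np.array(P,float).reshape(-1,3),cv2.Rodrigues(Rm)[0],t,K,d)[0].reshape(-1,2)
E
python3 - <<'E'
from h import *
a=save('top','top.png');b=save('scene','scene.png')
for c in('top','scene'):
  for t in('canister','bowl','coaster','cup','scoop','lid_handle'):
    print(c,t,[(np.round(x['extent']).astype(int).tolist(),round(x['conf'],2)) for x in robot.find_in(t,c)])
E
```

```text
top canister []
top bowl [([243, 302, 27, 26], 0.69), ([420, 303, 23, 24], 0.65), ([310, 147, 27, 26], 0.6)]
top coaster [([434, 211, 36, 38], 0.96)]
top cup [([186, 189, 23, 20], 0.58)]
top scoop [([129, 200, 24, 88], 0.77)]
top lid_handle [([306, 163, 84, 87], 0.84)]
scene canister [([300, 260, 110, 111], 0.6)]
scene bowl [([123, 246, 23, 25], 0.82), ([263, 159, 16, 21], 0.61), ([309, 251, 29, 28], 0.56)]
scene coaster [([159, 328, 45, 44], 0.66)]
scene cup [([368, 186, 23, 25], 0.82), ([160, 327, 45, 46], 0.27)]
scene scoop [([399, 158, 77, 42], 0.67)]
scene lid_handle [([307, 250, 26, 30], 0.63), ([301, 252, 110, 96], 0.6)]
```

View pics/top.png

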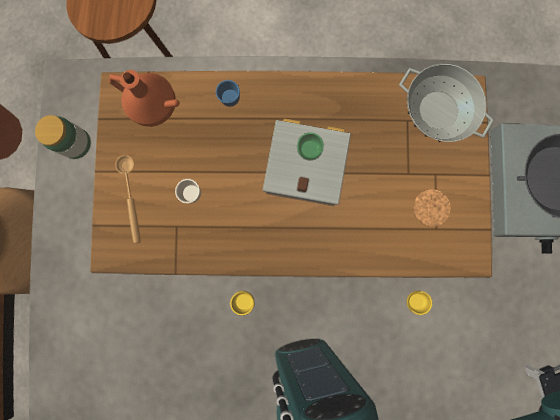

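View pics/scene.png

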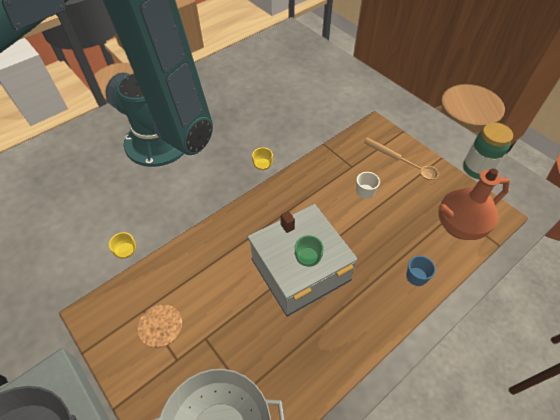

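The top view shows the lid with the handle at (303,184) and the hinges at its far edge. The coaster is at (433,208), right of the canister, and the cup and spoon are on the left. Bowl candidates are green (310,147), yellow (243,302) and yellow (420,303). The green one on the lid behind the handle fits the description, so I'll confirm it in a crop.

Run:
```python
from h import *
im=cv2.imread('pics/top.png'); cv2.imwrite('pics/crop.png',cv2.resize(im[110:215,255:360],None,fx=5.6,fy=5.6,interpolation=cv2.INTER_CUBIC))
hsv=cv2.cvtColor(im,cv2.COLOR_BGR2HSV)
c=cam('top')
def blob(m,r):
    k=np.zeros_like(m);k[r[0]:r[1],r[2]:r[3]]=m[r[0]:r[1],r[2]:r[3]]
    cs=max(cv2.findContours(k,cv2.RETR_EXTERNAL,cv2.CHAIN_APPROX_NONE)[0],key=cv2.contourArea);return cs
g=blob(cv2.inRange(hsv,(45,80,30),(85,255,255)),(110,215,255,360))
l=blob(cv2.inRange(hsv,(0,0,90),(180,60,255)),(115,210,258,355))
k=blob(cv2.inRange(hsv,(0,60,0),(20,255,110)),(165,200,285,325))
(e,_,_)=cv2.fitEllipse(g);print('bowl',e,onz(c,e,.18))
b=cv2.boxPoints(cv2.minAreaRect(l));print('lid',b);P=[onz(c,q,.142) for q in b];print(np.round(P,3),np.mean(P,0))
rk=cv2.minAreaRect(k);print('handle',rk,onz(c,rk[0],.18))
for uv in((433,208),(434,211)):print('coaster',onz(c,uv,.036))
print('cup',onz(c,(187,190),.06))
s=cam('scene');
for n,uv in(('bowl',(309,251)),('coaster',(159.5,326))):print('scene',n,onz(s,uv,.17 if n=='bowl' else .036))
for r in [(288,213)]:print('handle scene top',onz(s,r,.186))
```

```text
bowl (309.9028625488281, 145.3214111328125) [0.67132019 0.02800227 0.18      ]
lid [[262.09802 190.67767]
 [274.94073 119.32934]
 [350.70593 132.96707]
 [337.86322 204.3154 ]]
[[ 0.569  0.14   0.142]
 [ 0.744  0.112  0.142]
 [ 0.712 -0.073  0.142]
 [ 0.538 -0.041  0.142]] [0.64075883 0.03455306 0.142     ]
handle ((302.48077392578125, 184.09616088867188), (9.21745777130127, 13.728129386901855), 11.309932708740234) [0.57966875 0.04459963 0.18      ]
coaster [ 0.54217957 -0.30575442  0.036     ]
coaster [ 0.53422932 -0.30833577  0.036     ]
cup [0.57973013 0.34121608 0.06      ]
scene bowl [0.67292324 0.02868438 0.17      ]
scene coaster [ 0.54628932 -0.30423555  0.036     ]
handle scene top [0.57549533 0.05189284 0.186     ]
```

View pics/crop.png

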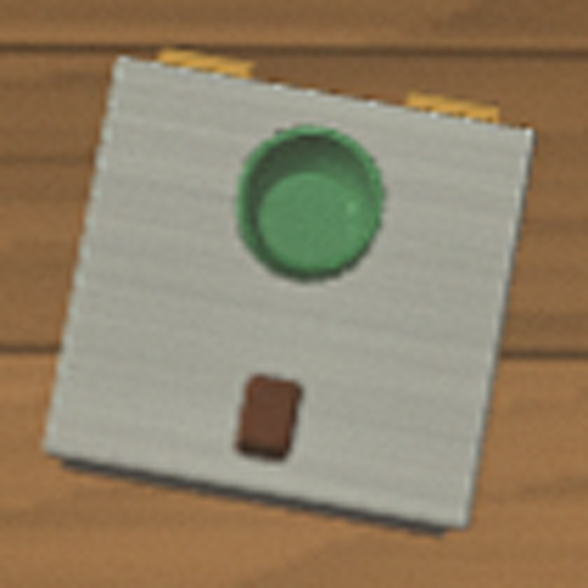

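The crop confirms the green bowl on the lid, with the dark handle in front of it (toward the robot) and gold hinges behind. Next I'll write a helper that converts a target pose into move units.

```bash
cat >> h.py <<'E'
def to(p,yaw=-0.165,base=None):
    """shift/turn in move units from the measured pose to p, tool down, tool y along canister -y/+y"""
    o=robot.get_obs(); M=R.from_euler('xyz',o['ee_rot'])
    best=min((R.from_euler('xyz',[np.pi,0,yaw+k*np.pi]) for k in(0,1)),key=lambda T:(M.inv()*T).magnitude())
    return np.round(np.r_[M.inv().apply(np.array(p)-o['tool_pos'])/.1,(M.inv()*best).as_rotvec()/(np.pi/2)],3).tolist()
E
python3 - <<'E'
from h import *
o=robot.get_obs();print(o['tool_pos'],o['ee_rot'],o['joint_positions'],o['time'],o['wrist_force'])
print(R.from_euler('xyz',o['ee_rot']).as_matrix().round(3))
print(to([.671,.028,.30]))
print(robot.camera_params('wrist')['tool_from_camera'])
E
```

```text
[ 0.17757733 -0.52058147  0.18745978] [3.14141920e+00 3.70340358e-05 3.28741375e-01] [-1.34513227e+00  8.71565849e-02  1.37064065e+00 -1.91111336e-05
  1.68361907e+00 -1.03079476e-01] 0.7 [ 0.88282874  0.04130138 -0.25626246]
[[ 0.946  0.323  0.   ]
 [ 0.323 -0.946 -0.   ]
 [-0.     0.    -1.   ]]
[6.441, -3.599, -1.126, 0.0, -0.0, 0.314]
[[ 7.13660984e-04 -9.70442512e-01 -2.41331354e-01  6.98869895e-02]
 [ 9.99999722e-01  6.40016152e-04  3.83546944e-04  2.43804958e-05]
 [-2.17754295e-04 -2.41331561e-01  9.70442698e-01 -1.98144461e-01]
 [ 0.00000000e+00  0.00000000e+00  0.00000000e+00  1.00000000e+00]]
```

>>> servo_tool([
  [0.4,-0.2,-1,0,0,0.08,94],
  [0.7,-0.4,-1,0,0,0.16,94],
  [1,-0.56,-1,0,0,0.24,94],
  [1,-0.56,-1,0,0,0.314,94],
  [1,-0.56,-1,0,0,0.314,94],
])

```text
time: 1.12
tool_pos: [0.2578, -0.4333, 0.293]
ee_rot: [3.136, -0.007, -0.163]
wrist_force: [-0.7, -0.9, 0.9]
width: 0.094
finger_force: 0.0
```

```bash
python3 -c "
from h import *
print(to([.671,.028,.30]),to([.6,.03,.3]))"
```

```text
[3.331, -5.22, -0.079, 0.004, -0.004, 0.001] [2.627, -5.125, -0.083, 0.004, -0.004, 0.001]
```

>>> servo_tool([
  [0.2,-0.35,0,0,0,0,94],
  [0.4,-0.7,0,0,0,0,94],
  [0.55,-1,0,0,0,0,94],
])

```text
time: 1.37
tool_pos: [0.3254, -0.3446, 0.2868]
ee_rot: [-3.141, 0.0, -0.164]
wrist_force: [1.1, -0.4, -0.4]
width: 0.0942
finger_force: 0.0
```

>>> servo_tool([
  [0.2,-0.35,0,0,0,0,94],
  [0.4,-0.7,0,0,0,0,94],
  [0.55,-1,0,0,0,0,94],
])

```text
time: 1.62
tool_pos: [0.3963, -0.2545, 0.2868]
ee_rot: [-3.141, 0.0, -0.163]
wrist_force: [0.5, -0.0, -0.2]
width: 0.0939
finger_force: 0.0
```

>>> servo_tool([
  [0.2,-0.35,0,0,0,0,94],
  [0.4,-0.7,0,0,0,0,94],
  [0.55,-1,0,0,0,0,94],
])

```text
time: 1.87
tool_pos: [0.4671, -0.1647, 0.2867]
ee_rot: [-3.141, 0.0, -0.162]
wrist_force: [0.9, -0.6, 0.6]
width: 0.0936
finger_force: 0.0
```

>>> servo_tool([
  [0.2,-0.35,0,0,0,0,94],
  [0.4,-0.7,0,0,0,0,94],
  [0.55,-1,0,0,0,0,94],
])

```text
time: 2.12
tool_pos: [0.5379, -0.0751, 0.2864]
ee_rot: [3.142, 0.001, -0.162]
wrist_force: [0.8, -0.4, 0.6]
width: 0.0942
finger_force: 0.0
```

>>> servo_tool([
  [0.2,-0.35,0,0,0,0,94],
  [0.4,-0.7,0,0,0,0,94],
  [0.55,-1,0,0,0,0,94],
  [0.55,-1,0,0,0,0,94],
  [0.55,-1,0,0,0,0,94],
  [0.55,-1,0,0,0,0,94],
])

```text
time: 2.62
tool_pos: [0.6071, 0.0122, 0.2866]
ee_rot: [3.141, 0.001, -0.164]
wrist_force: [0.5, 0.4, -0.4]
width: 0.0943
finger_force: 0.0
```

Run:
```python
from h import *
o=robot.get_obs();im=save('wrist','w1.png');c=cam('wrist',o)
print(o['tool_pos'],o['ee_rot'],to([.671,.028,.30]))
hsv=cv2.cvtColor(im,cv2.COLOR_RGB2HSV)
m=cv2.inRange(hsv,(45,80,30),(85,255,255));g=max(cv2.findContours(m,cv2.RETR_EXTERNAL,cv2.CHAIN_APPROX_NONE)[0],key=cv2.contourArea)
e=cv2.fitEllipse(cv2.convexHull(g));print(e,onz(c,e[0],.180))
```

```text
[0.60708382 0.01219199 0.28662591] [ 3.14056195e+00  1.29387750e-03 -1.64139471e-01] [0.605, -0.266, -0.128, 0.001, 0.0, -0.0]
((232.3173370361328, 137.42897033691406), (40.64223098754883, 56.523563385009766), 154.6829376220703) [0.66940053 0.04053995 0.18      ]
```

View pics/w1.png

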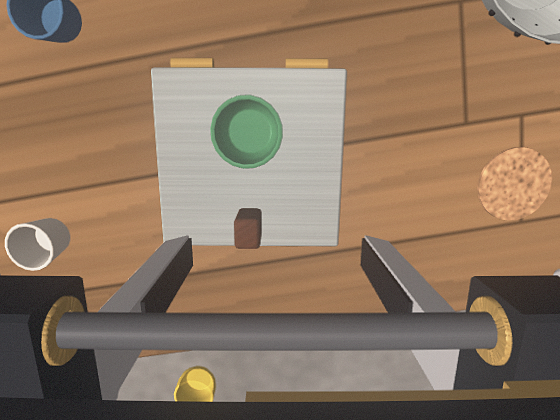

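The wrist view shows the bowl rim centred at about (246.5,131), the handle at (248,230), the cup at the left and the coaster at the right (515,184). The lid's edges line up with the tool axes.

Run:
```python
from h import *
c=cam('wrist')
b=onz(c,(246.5,131),.186);print('bowl',b,to([b[0],b[1],.176]),px(c,[b+[.031,0,0],b-[.031,0,0]]))
print('handle',onz(c,(247.5,236),.186)); print('handle base far',onz(c,(249,209),.142))
print('coaster',onz(c,(515,184),.036))
P=[onz(c,q,.142) for q in((152,69),(346,69),(337,244),(163,245))];print(np.round(P,3))
print(px(c,[[.581,.0446,.186],[.581,.0446,.142]]))
```

```text
bowl [0.67275483 0.0263596  0.186     ] [0.626, -0.253, 1.112, 0.001, 0.0, -0.0] [[239.69408783  93.53430332]
 [253.01643931 166.80273848]]
handle [0.58008927 0.042775   0.186     ]
handle base far [0.59454722 0.0420894  0.142     ]
coaster [ 0.54485771 -0.30457038  0.036     ]
[[ 0.744  0.108  0.142]
 [ 0.713 -0.073  0.142]
 [ 0.542 -0.043  0.142]
 [ 0.571  0.14   0.142]]
[[245.36035827 235.37826206]
 [249.00766774 221.83098868]]
```

>>> servo_tool([
  [0.35,-0.15,0,0,0,0,94],
  [0.625,-0.255,0,0,0,0,94],
  [0.625,-0.255,0.25,0,0,0,94],
  [0.625,-0.255,0.5,0,0,0,94],
  [0.625,-0.255,0.75,0,0,0,94],
  [0.625,-0.255,1,0,0,0,94],
  [0.625,-0.255,1,0,0,0,94],
])

```text
time: 3.25
tool_pos: [0.6696, 0.026, 0.1806]
ee_rot: [3.14, 0.011, -0.167]
wrist_force: [-0.1, -0.2, -1.4]
width: 0.0941
finger_force: 0.0
```

>>> servo_tool([
  [0,0,0.06,0,0,0,94],
  [0,0,0.12,0,0,0,80],
  [0,0,0.12,0,0,0,68],
  [0,0,0.12,0,0,0,68],
  [0,0,0.12,0,0,0,66],
  [0,0,0.12,0,0,0,66],
  [0,0,0.12,0,0,0,66],
])

```text
time: 3.83
tool_pos: [0.6735, 0.028, 0.1763]
ee_rot: [-3.141, -0.002, -0.164]
wrist_force: [-0.1, 0.1, 0.7]
width: 0.066
finger_force: 0.0
```

>>> servo_tool([
  [0,0,0,0,0,0,64],
  [0,0,0,0,0,0,63],
  [0,0,0,0,0,0,63],
  [0,0,0,0,0,0,62],
  [0,0,0,0,0,0,62],
])

```text
time: 4.25
tool_pos: [0.6731, 0.0279, 0.1753]
ee_rot: [3.141, 0.0, -0.164]
wrist_force: [-0.3, -0.6, -0.3]
width: 0.0623
finger_force: 0.0
```

Each finger moved in without pushing. I'll close in half-millimetre steps and watch the force.

>>> servo_tool([
  [0,0,0,0,0,0,61.5],
  [0,0,0,0,0,0,61.5],
  [0,0,0,0,0,0,61.5],
])

```text
time: 4.5
tool_pos: [0.6731, 0.0279, 0.1753]
ee_rot: [3.141, 0.0, -0.164]
wrist_force: [-0.4, -0.1, 0.3]
width: 0.0617
finger_force: 0.0
```

>>> servo_tool([
  [0,0,0,0,0,0,61],
  [0,0,0,0,0,0,61],
  [0,0,0,0,0,0,61],
])

```text
time: 4.75
tool_pos: [0.6731, 0.0279, 0.1754]
ee_rot: [3.142, -0.0, -0.164]
wrist_force: [-0.5, 0.2, 0.3]
width: 0.061
finger_force: 0.0
```

>>> servo_tool([
  [0,0,0,0,0,0,60.5],
  [0,0,0,0,0,0,60.5],
  [0,0,0,0,0,0,60.5],
])

```text
time: 5.0
tool_pos: [0.6731, 0.0279, 0.1754]
ee_rot: [3.142, -0.0, -0.164]
wrist_force: [-0.0, -0.5, -0.1]
width: 0.0605
finger_force: 0.0
```

>>> servo_tool([
  [0,0,0,0,0,0,60],
  [0,0,0,0,0,0,60],
  [0,0,0,0,0,0,60],
])

```text
time: 5.25
tool_pos: [0.6731, 0.0279, 0.1754]
ee_rot: [3.142, -0.0, -0.164]
wrist_force: [0.2, -0.9, 0.0]
width: 0.0598
finger_force: 0.0
```

Run:
```python
from h import *
c=cam('wrist');save('wrist','w2.png');print(px(c,[.672,.027,.186]))
```

```text
[[278.04191483 248.02268148]]
```

View pics/w2.png

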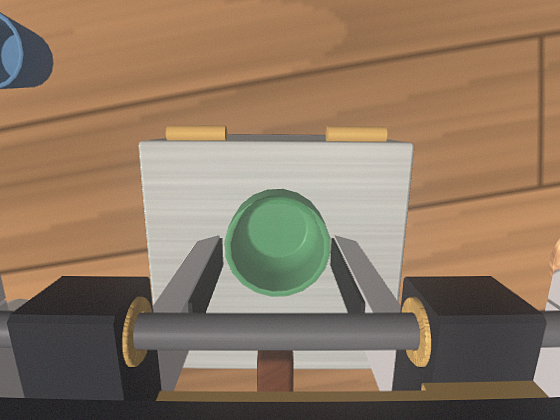

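The wrist view shows the bowl centred between the fingers at about (277,243), roughly 2 mm ahead of the pads. It is faceted, which explains the late contact. I'll shift forward slightly and keep closing.

>>> servo_tool([
  [0.02,0,0,0,0,0,60],
  [0.02,0,0,0,0,0,59.5],
  [0.02,0,0,0,0,0,59.5],
  [0.02,0,0,0,0,0,59.5],
])

```text
time: 5.63
tool_pos: [0.6751, 0.0276, 0.1753]
ee_rot: [3.142, 0.0, -0.164]
wrist_force: [-0.5, -0.3, -0.2]
width: 0.0591
finger_force: 0.0
```

>>> servo_tool([
  [0,0,0,0,0,0,59],
  [0,0,0,0,0,0,59],
  [0,0,0,0,0,0,59],
])

```text
time: 5.88
tool_pos: [0.6751, 0.0276, 0.1754]
ee_rot: [3.142, -0.0, -0.164]
wrist_force: [-0.5, 0.6, 0.2]
width: 0.059
finger_force: 0.0
```

>>> servo_tool([
  [0,0,0,0,0,0,58.5],
  [0,0,0,0,0,0,58.5],
  [0,0,0,0,0,0,58.5],
])

```text
time: 6.13
tool_pos: [0.6751, 0.0276, 0.1754]
ee_rot: [3.141, -0.0, -0.164]
wrist_force: [-0.5, -1.0, 0.9]
width: 0.0582
finger_force: 0.0
```

>>> servo_tool([
  [0,0,0,0,0,0,58],
  [0,0,0,0,0,0,58],
  [0,0,0,0,0,0,58],
])

```text
time: 6.38
tool_pos: [0.6751, 0.0276, 0.1754]
ee_rot: [3.142, -0.0, -0.164]
wrist_force: [0.1, -0.3, 0.0]
width: 0.058
finger_force: 0.0
```

>>> servo_tool([
  [0,0,0,0,0,0,57.5],
  [0,0,0,0,0,0,57.5],
  [0,0,0,0,0,0,57.5],
])

```text
time: 6.63
tool_pos: [0.6751, 0.0276, 0.1754]
ee_rot: [3.142, -0.0, -0.164]
wrist_force: [-0.0, 0.3, 1.1]
width: 0.0572
finger_force: 0.0
```

>>> servo_tool([
  [0,0,0,0,0,0,57],
  [0,0,0,0,0,0,57],
  [0,0,0,0,0,0,57],
])

```text
time: 6.88
tool_pos: [0.6751, 0.0276, 0.1754]
ee_rot: [3.142, -0.0, -0.164]
wrist_force: [-0.1, 0.2, -0.0]
width: 0.057
finger_force: 0.0
```

Run:
```python
from h import *
o=robot.get_obs();print(o['finger_force'],o['width'])
a=cv2.imread('pics/w2.png');save('wrist','w3.png');b=cv2.imread('pics/w3.png')
cv2.imwrite('pics/c3.png',cv2.resize(np.hstack([a[170:310,190:370],b[170:310,190:370]]),None,fx=2.2,fy=2.2))
```

```text
0.0 0.05697408953587517
```

View pics/c3.png

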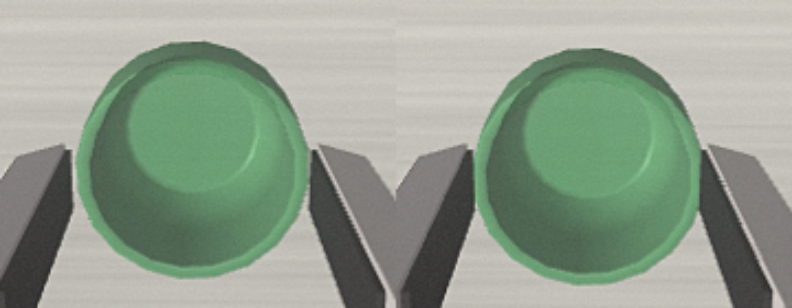

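The crop shows the pads just reaching the rim on both sides at a reading of about 57 mm. I'll continue in small steps.

>>> servo_tool([
  [0,0,0,0,0,0,56.6],
  [0,0,0,0,0,0,56.6],
  [0,0,0,0,0,0,56.6],
])

```text
time: 7.18
tool_pos: [0.6751, 0.0276, 0.1753]
ee_rot: [3.142, -0.0, -0.164]
wrist_force: [-0.4, 0.6, -0.6]
width: 0.0563
finger_force: 0.0
```

>>> servo_tool([
  [0,0,0,0,0,0,56.2],
  [0,0,0,0,0,0,56.2],
  [0,0,0,0,0,0,56.2],
])

```text
time: 7.43
tool_pos: [0.6751, 0.0276, 0.1754]
ee_rot: [3.142, -0.0, -0.164]
wrist_force: [-0.1, -0.7, 0.7]
width: 0.056
finger_force: 0.0
```

Run:
```python
from h import *
save('wrist','w4.png')
for f in('w2','w3','w4'):
    m=cv2.inRange(cv2.cvtColor(cv2.imread(f'pics/{f}.png'),cv2.COLOR_BGR2HSV),(45,60,30),(85,255,255))
    g=max(cv2.findContours(m,cv2.RETR_EXTERNAL,cv2.CHAIN_APPROX_NONE)[0],key=cv2.contourArea);print(f,cv2.boundingRect(g))
c=cam('wrist');o=robot.get_obs();M=R.from_euler('xyz',o['ee_rot'])
for s in(-1,1):
  print([px(c,M.apply([x,s*.028,z])+o['tool_pos']).round().tolist() for x in(-.008,.008) for z in(.017,-.011)])
a=cv2.imread('pics/w4.png');cv2.imwrite('pics/c4.png',cv2.resize(a[170:320,180:380],None,fx=4,fy=4))
```

```text
w2 (225, 193, 105, 103)
w3 (225, 193, 104, 106)
w4 (226, 193, 102, 106)
[[[234.0, 243.0]], [[228.0, 260.0]], [[233.0, 220.0]], [[227.0, 233.0]]]
[[[318.0, 243.0]], [[324.0, 260.0]], [[319.0, 220.0]], [[325.0, 234.0]]]
```

View pics/c4.png

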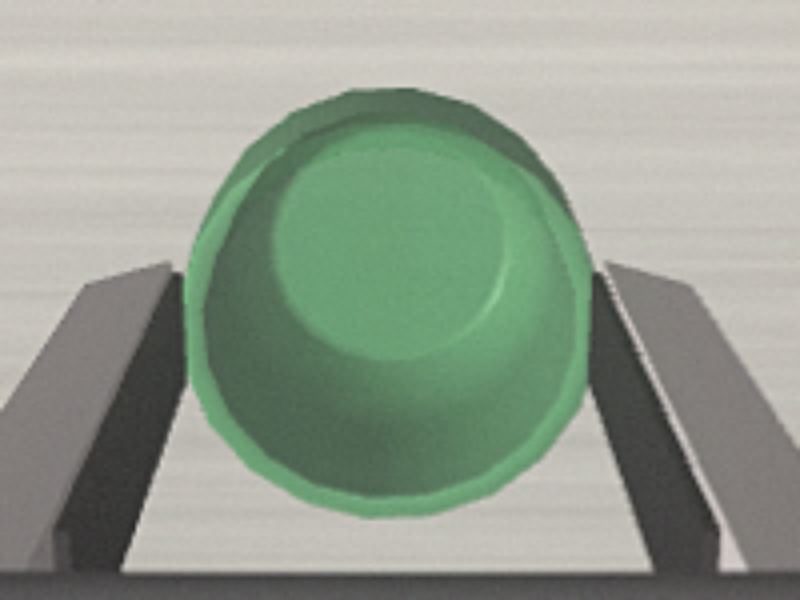

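The wrist view suggests the fingertips may sit above the rim rather than beside it. I'll check with the scene camera.

Run:
```python
from h import *
a=cv2.cvtColor(robot.snapshot('scene'),cv2.COLOR_RGB2BGR);c=cam('scene');o=robot.get_obs();M=R.from_euler('xyz',o['ee_rot'])
a=cv2.resize(a[180:320,210:400],None,fx=4.2,fy=4.2,interpolation=cv2.INTER_CUBIC)
for s in(-1,1):
  for z,col in((.017,(0,0,255)),(-.015,(255,0,0))):
    q=(px(c,M.apply([0,s*.028,z])+o['tool_pos'])[0]-[210,180])*4.2;print(s,z,q)
    cv2.circle(a,(int(q[0]),int(q[1])),4,col,-1)
cv2.imwrite('pics/s2.png',a)
```

```text
-1 0.017 [460.7869307  289.56114782]
-1 -0.015 [465.17782265 257.8830074 ]
1 0.017 [370.24993289 337.64705407]
1 -0.015 [372.06491619 306.79331571]
```

View pics/s2.png

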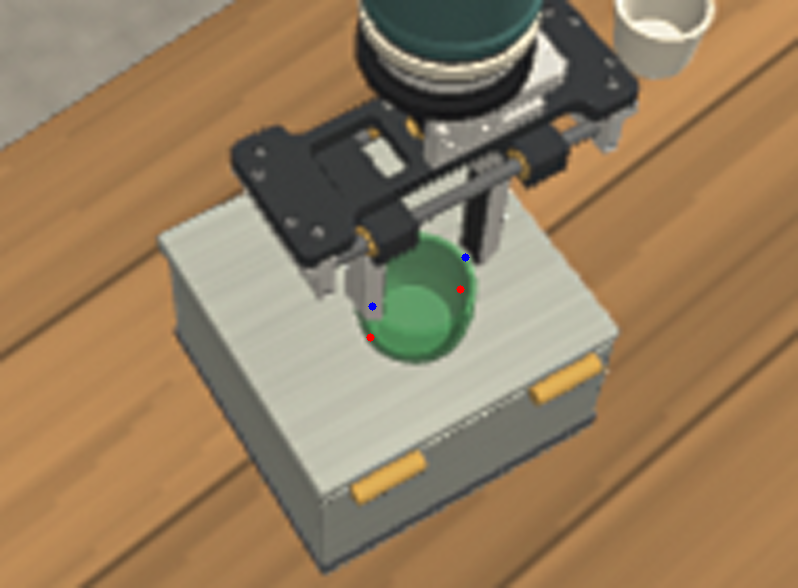

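The scene view shows the fingertips just above the rim, near the blue marks, so the real tips are about 27 mm higher than the stated tool frame implies. I'll open, descend about 25 mm while watching the force, and close again.

>>> servo_tool([
  [0,0,0,0,0,0,94],
  [0,0,0,0,0,0,94],
  [0,0,0,0,0,0,94],
  [0,0,0,0,0,0,94],
  [0,0,0.06,0,0,0,94],
  [0,0,0.12,0,0,0,94],
  [0,0,0.18,0,0,0,94],
  [0,0,0.24,0,0,0,94],
  [0,0,0.24,0,0,0,94],
  [0,0,0.24,0,0,0,94],
])

```text
time: 8.37
tool_pos: [0.6746, 0.0276, 0.1502]
ee_rot: [3.141, 0.002, -0.164]
wrist_force: [-0.5, 0.6, 0.2]
width: 0.0939
finger_force: 0.0
```

>>> servo_tool([
  [0,0,0,0,0,0,70],
  [0,0,0,0,0,0,70],
  [0,0,0,0,0,0,66],
  [0,0,0,0,0,0,66],
  [0,0,0,0,0,0,64],
  [0,0,0,0,0,0,64],
  [0,0,0,0,0,0,63],
  [0,0,0,0,0,0,63],
])

```text
time: 9.03
tool_pos: [0.6751, 0.0273, 0.1515]
ee_rot: [3.141, -0.0, -0.165]
wrist_force: [0.4, 0.6, -0.2]
width: 0.0628
finger_force: 0.3
```

>>> servo_tool([
  [0,0,0,0,0,0,62.3],
  [0,0,0,0,0,0,62.3],
  [0,0,0,0,0,0,62.3],
])

```text
time: 9.28
tool_pos: [0.6751, 0.0274, 0.1515]
ee_rot: [3.141, -0.0, -0.165]
wrist_force: [-1.1, -0.5, 0.8]
width: 0.0629
finger_force: 8.4
```

>>> servo_tool([
  [0,0,0,0,0,0,61.7],
  [0,0,0,0,0,0,61.7],
  [0,0,0,0,0,0,61.7],
])

```text
time: 9.53
tool_pos: [0.6752, 0.0274, 0.1515]
ee_rot: [3.141, -0.0, -0.165]
wrist_force: [-0.2, -2.1, 1.2]
width: 0.0619
finger_force: 19.3
```

Contact came at the expected 62 mm. I'll ease the squeeze slightly and lift gently.

>>> servo_tool([
  [0,0,0,0,0,0,62],
  [0,0,0,0,0,0,62],
  [0,0,0,0,0,0,62],
])

```text
time: 9.78
tool_pos: [0.6751, 0.0275, 0.1515]
ee_rot: [3.141, -0.0, -0.165]
wrist_force: [-1.0, -0.6, 0.8]
width: 0.0624
finger_force: 13.6
```

>>> servo_tool([
  [0,0,-0.05,0,0,0,62],
  [0,0,-0.12,0,0,0,62],
  [0,0,-0.2,0,0,0,62],
  [0,0,-0.3,0,0,0,62],
  [0,0,-0.4,0,0,0,62],
  [0,0,-0.5,0,0,0,62],
  [0,0,-0.55,0,0,0,62],
  [0,0,-0.55,0,0,0,62],
])

```text
time: 10.45
tool_pos: [0.6761, 0.0276, 0.2092]
ee_rot: [-3.141, -0.004, -0.164]
wrist_force: [-0.1, -0.0, -0.5]
width: 0.062
finger_force: 13.6
```

Run:
```python
from h import *
im=save('wrist','w5.png')
for f in('w4','w5'):
    m=cv2.inRange(cv2.cvtColor(cv2.imread(f'pics/{f}.png'),cv2.COLOR_BGR2HSV),(45,60,30),(85,255,255))
    g=max(cv2.findContours(m,cv2.RETR_EXTERNAL,cv2.CHAIN_APPROX_NONE)[0],key=cv2.contourArea);print(f,cv2.boundingRect(g))
print(to([.545,-.3045,.205]),robot.get_obs()['finger_force'],robot.get_obs()['joint_positions'])
```

```text
w4 (226, 193, 102, 106)
w5 (217, 201, 119, 112)
[-0.745, 3.49, 0.025, -0.0, -0.002, 0.0] 13.578141736797988 [-4.30106800e-02  3.71826492e-01  9.89124452e-01 -5.76676797e-05
  1.77826138e+00  1.69218950e+00]
```

>>> servo_tool([
  [-0.03,0.15,0,0,0,0,62],
  [-0.08,0.4,0,0,0,0,62],
  [-0.13,0.65,0,0,0,0,62],
  [-0.19,0.9,0,0,0,0,62],
])

```text
time: 10.83
tool_pos: [0.6403, -0.0597, 0.205]
ee_rot: [3.141, 0.002, -0.164]
wrist_force: [-0.1, 0.0, -0.3]
width: 0.0622
finger_force: 13.6
```

>>> servo_tool([
  [-0.05,0.25,0,0,0,0,62],
  [-0.1,0.5,0,0,0,0,62],
  [-0.15,0.75,0,0,0,0,62],
  [-0.19,0.9,0,0,0,0,62],
])

```text
time: 11.17
tool_pos: [0.6061, -0.147, 0.2053]
ee_rot: [3.14, 0.002, -0.167]
wrist_force: [-0.0, -0.9, -0.6]
width: 0.0623
finger_force: 13.6
```

>>> servo_tool([
  [-0.05,0.25,0,0,0,0,62],
  [-0.1,0.5,0,0,0,0,62],
  [-0.15,0.75,0,0,0,0,62],
  [-0.19,0.9,0,0,0,0,62],
])

```text
time: 11.5
tool_pos: [0.573, -0.232, 0.2056]
ee_rot: [3.141, 0.002, -0.167]
wrist_force: [1.2, 0.4, -0.7]
width: 0.0619
finger_force: 13.6
```

>>> servo_tool([
  [-0.05,0.25,0,0,0,0,62],
  [-0.1,0.45,0,0,0,0,62],
  [-0.15,0.65,0,0,0,0,62],
  [-0.17,0.77,0,0,0,0,62],
  [-0.17,0.79,0,0,0,0,62],
  [-0.17,0.79,0,0,0,0,62],
  [-0.17,0.79,0,0,0,0,62],
])

```text
time: 12.08
tool_pos: [0.5452, -0.3038, 0.2062]
ee_rot: [-3.141, 0.0, -0.164]
wrist_force: [-0.2, 0.8, -1.2]
width: 0.0623
finger_force: 13.6
```

Run:
```python
from h import *
im=robot.snapshot('wrist');c=cam('wrist');o=robot.get_obs()
m=cv2.inRange(cv2.cvtColor(im,cv2.COLOR_RGB2HSV),(45,60,30),(85,255,255))
g=max(cv2.findContours(m,cv2.RETR_EXTERNAL,cv2.CHAIN_APPROX_NONE)[0],key=cv2.contourArea);print(cv2.boundingRect(g))
print(o['tool_pos'],o['finger_force'],to([.545,-.3045,.047]))
t=robot.find_in('coaster','wrist');print(t)
if t:
  e=t[0]['extent'];print(onz(c,e[:2],.036),[onz(c,(e[0]+s*e[2]/2,e[1]),.036)[1].round(3) for s in(-1,1)])
```

```text
(216, 202, 120, 111)
[ 0.54539273 -0.30354219  0.20625583] 13.578106421045959 [-0.002, 0.011, 1.593, -0.0, 0.0, 0.001]
[{'extent': [277.4, 176.7, 90.9, 68.5], 'conf': 0.67}]
[ 0.55759336 -0.30672954  0.036     ] [np.float64(-0.258), np.float64(-0.355)]
```

>>> servo_tool([
  [0,0,0.1,0,0,0,62],
  [0,0,0.3,0,0,0,62],
  [0,0,0.5,0,0,0,62],
  [0,0,0.7,0,0,0,62],
  [0,0,0.9,0,0,0,62],
  [0,0,1,0,0,0,62],
  [0,0,1,0,0,0,62],
])

```text
time: 12.77
tool_pos: [0.5433, -0.3026, 0.1022]
ee_rot: [-3.139, 0.006, -0.163]
wrist_force: [-0.6, 0.2, -0.3]
width: 0.0626
finger_force: 13.6
```

>>> servo_tool([
  [0,0,0.1,0,0,0,62],
  [0,0,0.2,0,0,0,62],
  [0,0,0.3,0,0,0,62],
  [0,0,0.4,0,0,0,62],
  [0,0,0.46,0,0,0,62],
  [0,0,0.5,0,0,0,62],
  [0,0,0.52,0,0,0,62],
  [0,0,0.52,0,0,0,62],
  [0,0,0.52,0,0,0,62],
])

```text
time: 13.52
tool_pos: [0.5452, -0.3048, 0.0547]
ee_rot: [3.141, -0.001, -0.165]
wrist_force: [0.3, 0.2, -0.8]
width: 0.0625
finger_force: 13.6
```

>>> servo_tool([
  [0,0,0.02,0,0,0,62],
  [0,0,0.04,0,0,0,62],
  [0,0,0.06,0,0,0,62],
  [0,0,0.07,0,0,0,62],
  [0,0,0.07,0,0,0,62],
  [0,0,0.07,0,0,0,62],
])

```text
time: 14.02
tool_pos: [0.5449, -0.3046, 0.0473]
ee_rot: [-3.142, 0.0, -0.164]
wrist_force: [-0.1, 0.3, -1.0]
width: 0.0621
finger_force: 13.6
```

>>> servo_tool([
  [0,0,0.005,0,0,0,62],
  [0,0,0.01,0,0,0,62],
  [0,0,0.015,0,0,0,62],
  [0,0,0.015,0,0,0,62],
  [0,0,0.015,0,0,0,62],
])

```text
time: 14.43
tool_pos: [0.5449, -0.3046, 0.0459]
ee_rot: [3.142, 0.0, -0.164]
wrist_force: [-0.4, 0.7, -1.1]
width: 0.0625
finger_force: 13.6
```

>>> servo_tool([
  [0,0,0.005,0,0,0,62],
  [0,0,0.01,0,0,0,62],
  [0,0,0.01,0,0,0,62],
  [0,0,0.01,0,0,0,62],
])

```text
time: 14.77
tool_pos: [0.5451, -0.3047, 0.0455]
ee_rot: [3.141, -0.001, -0.164]
wrist_force: [-1.1, 0.8, 2.4]
width: 0.0622
finger_force: 13.6
```

The bowl has touched down (the vertical force rose). I'll release slowly and evenly.

>>> servo_tool([
  [0,0,0,0,0,0,62.5],
  [0,0,0,0,0,0,63],
  [0,0,0,0,0,0,64],
  [0,0,0,0,0,0,66],
  [0,0,0,0,0,0,70],
  [0,0,0,0,0,0,80],
  [0,0,0,0,0,0,94],
  [0,0,0,0,0,0,94],
  [0,0,0,0,0,0,94],
  [0,0,0,0,0,0,94],
])

```text
time: 15.6
tool_pos: [0.545, -0.3046, 0.0448]
ee_rot: [3.142, 0.0, -0.164]
wrist_force: [0.1, 0.6, 0.6]
width: 0.0937
finger_force: 0.0
```

>>> servo_tool([
  [0,0,-0.1,0,0,0,94],
  [0,0,-0.25,0,0,0,94],
  [0,0,-0.5,0,0,0,94],
  [0,0,-0.75,0,0,0,94],
  [0,0,-1,0,0,0,94],
  [0,0,-1,0,0,0,94],
])

```text
time: 16.1
tool_pos: [0.5479, -0.3065, 0.1529]
ee_rot: [3.136, -0.012, -0.164]
wrist_force: [1.1, 0.2, 1.3]
width: 0.0938
finger_force: 0.0
```

>>> servo_tool([
  [0,0,-0.3,0,0,0,94],
  [0,0,-0.6,0,0,0,94],
  [0,0,-1,0,0,0,94],
  [0,0,-1,0,0,0,94],
  [0,0,-1,0,0,0,94],
])

```text
time: 16.52
tool_pos: [0.5461, -0.3054, 0.2486]
ee_rot: [3.138, -0.007, -0.164]
wrist_force: [0.7, -0.0, -0.9]
width: 0.094
finger_force: 0.0
```

Run:
```python
from h import *
im=save('wrist','w6.png');c=cam('wrist')
m=cv2.inRange(cv2.cvtColor(im,cv2.COLOR_RGB2HSV),(45,60,30),(85,255,255))
g=max(cv2.findContours(m,cv2.RETR_EXTERNAL,cv2.CHAIN_APPROX_NONE)[0],key=cv2.contourArea);x,y,w,h=cv2.boundingRect(g);print(x,y,w,h,onz(c,(x+w/2,y+h/2),.075))
for t in robot.find_in('coaster','wrist'):print(t['conf'],t['extent'],onz(c,t['extent'][:2],.036))
print(to([.58,.044,.25]))
```

```text
248 165 55 56 [ 0.54024116 -0.30334928  0.075     ]
0.79 [274.1, 184.4, 80.3, 77.7] [ 0.54314021 -0.30207785  0.036     ]
[-0.221, -3.495, -0.06, -0.0, 0.001, 0.0]
```

View pics/w6.png

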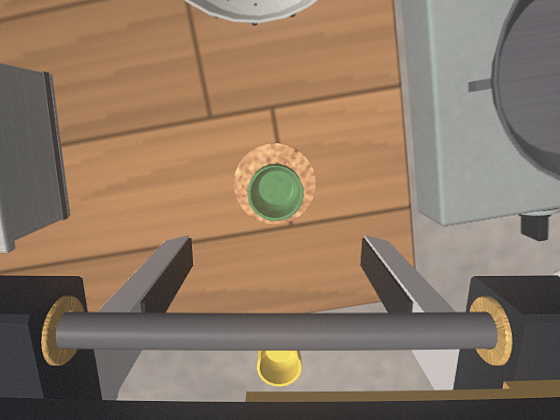

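The wrist view shows the green bowl standing upright on the coaster at (275,193), about 3 mm from centre. On to the handle.

>>> servo_tool([
  [-0.02,-0.35,0,0,0,0,94],
  [-0.04,-0.7,0,0,0,0,94],
  [-0.06,-1,0,0,0,0,94],
])

```text
time: 16.87
tool_pos: [0.5543, -0.2032, 0.2415]
ee_rot: [-3.139, 0.005, -0.165]
wrist_force: [0.4, -0.3, -0.0]
width: 0.0941
finger_force: 0.0
```

>>> servo_tool([
  [-0.02,-0.35,0,0,0,0,94],
  [-0.04,-0.7,0,0,0,0,94],
  [-0.06,-1,0,0,0,0,94],
])

```text
time: 17.12
tool_pos: [0.5648, -0.1029, 0.2419]
ee_rot: [-3.141, 0.005, -0.164]
wrist_force: [0.4, 0.3, 1.3]
width: 0.0939
finger_force: 0.0
```

>>> servo_tool([
  [-0.02,-0.35,0,0,0,0,94],
  [-0.04,-0.7,0,0,0,0,94],
  [-0.06,-1,0,0,0,0,94],
])

```text
time: 17.37
tool_pos: [0.5751, -0.0033, 0.2419]
ee_rot: [-3.142, 0.005, -0.164]
wrist_force: [0.6, -0.1, -1.2]
width: 0.094
finger_force: 0.0
```

>>> servo_tool([
  [-0.02,-0.25,0,0,0,0,70],
  [-0.04,-0.5,0,0,0,0,60],
  [-0.04,-0.5,0,0,0,0,60],
  [-0.04,-0.5,0,0,0,0,60],
  [-0.04,-0.5,0,0,0,0,60],
])

```text
time: 17.78
tool_pos: [0.5799, 0.0437, 0.243]
ee_rot: [3.14, 0.003, -0.165]
wrist_force: [0.4, -1.0, -0.0]
width: 0.0638
finger_force: 0.0
```

Run:
```python
from h import *
im=save('wrist','w7.png');c=cam('wrist');print(robot.get_obs()['tool_pos'],to([.580,.0435,.145]))
print([(t['extent'],t['conf']) for t in robot.find_in('lid_handle','wrist')],px(c,[[.58,.0435,.186],[.58,.0435,.142]]))
cv2.imwrite('pics/c7.png',cv2.resize(cv2.imread('pics/w7.png')[130:330,140:420],None,fx=2.5,fy=2.5))
```

```text
[0.58003758 0.04329712 0.24343611] [0.002, -0.003, 0.984, 0.001, 0.002, -0.0]
[] [[275.85712242 215.36921124]
 [275.86016187 202.29493191]]
```

View pics/c7.png

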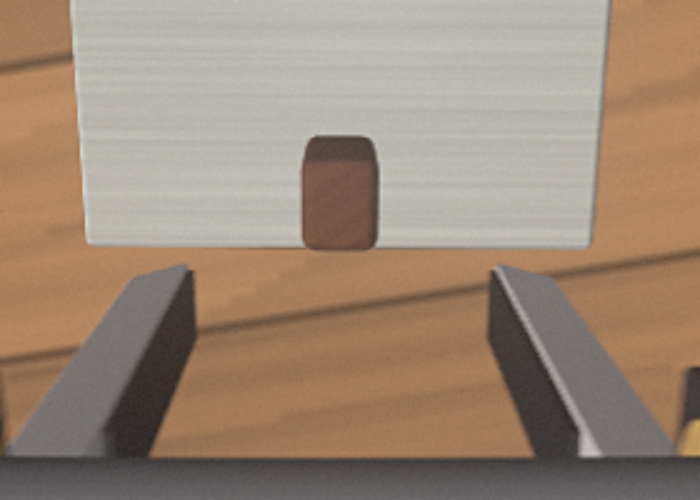

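The crop shows the handle's top centred at about (276,212), midway between the fingers and aligned with them. Now I'll descend and grip.

>>> servo_tool([
  [0.02,0,0.2,0,0,0,60],
  [0.02,0,0.4,0,0,0,60],
  [0.02,0,0.6,0,0,0,60],
  [0.02,0,0.8,0,0,0,60],
  [0.02,0,0.92,0,0,0,60],
  [0.02,0,0.98,0,0,0,60],
  [0.02,0,0.98,0,0,0,60],
  [0.02,0,0.98,0,0,0,60],
])

```text
time: 18.55
tool_pos: [0.5829, 0.0434, 0.1475]
ee_rot: [3.142, -0.001, -0.165]
wrist_force: [0.1, 0.6, 0.9]
width: 0.0604
finger_force: 0.0
```

>>> servo_tool([
  [0,0,0,0,0,0,40],
  [0,0,0,0,0,0,30],
  [0,0,0,0,0,0,25],
  [0,0,0,0,0,0,20],
  [0,0,0,0,0,0,15],
  [0,0,0,0,0,0,10],
  [0,0,0,0,0,0,10],
  [0,0,0,0,0,0,10],
])

```text
time: 19.22
tool_pos: [0.5826, 0.0439, 0.1471]
ee_rot: [3.142, -0.0, -0.165]
wrist_force: [-0.1, -0.7, 0.8]
width: 0.024
finger_force: 30.0
```

The handle is gripped at 24 mm and 30 N. I'll follow the lid's arc in stages.

>>> servo_tool([
  [0,0,-0.01,0,-0.005,0,10],
  [0,0,-0.03,0,-0.013,0,10],
  [0.01,0,-0.05,0,-0.022,0,10],
  [0.015,0,-0.07,0,-0.03,0,10],
  [0.02,0,-0.09,0,-0.038,0,10],
  [0.025,0,-0.11,0,-0.046,0,10],
  [0.03,0,-0.13,0,-0.054,0,10],
  [0.03,0,-0.13,0,-0.054,0,10],
  [0.03,0,-0.13,0,-0.054,0,10],
])

```text
time: 19.97
tool_pos: [0.5856, 0.0433, 0.1615]
ee_rot: [3.141, 0.084, -0.164]
wrist_force: [-5.1, -0.8, -2.5]
width: 0.0241
finger_force: 30.0
```

>>> servo_tool([
  [0,0,-0.02,0,-0.008,0,10],
  [0,0,-0.04,0,-0.016,0,10],
  [0,0,-0.06,0,-0.025,0,10],
  [0,0,-0.08,0,-0.034,0,10],
  [0,0,-0.1,0,-0.042,0,10],
  [0,0,-0.12,0,-0.05,0,10],
  [0,0,-0.12,0,-0.05,0,10],
  [0,0,-0.12,0,-0.05,0,10],
  [0,0,-0.12,0,-0.05,0,10],
  [0,0,-0.12,0,-0.05,0,10],
  [0,0,-0.12,0,-0.05,0,10],
  [0,0,-0.12,0,-0.05,0,10],
])

```text
time: 20.97
tool_pos: [0.5879, 0.0429, 0.1718]
ee_rot: [3.141, 0.16, -0.165]
wrist_force: [5.6, -1.2, -5.7]
width: 0.0235
finger_force: 30.0
```

Run:
```python
from h import *
a=cv2.cvtColor(robot.snapshot('scene'),cv2.COLOR_RGB2BGR)
cv2.imwrite('pics/s3.png',cv2.resize(a[170:370,100:400],None,fx=2.6,fy=2.6,interpolation=cv2.INTER_CUBIC))
o=robot.get_obs();print(o['tool_pos'],o['ee_rot'],o['wrist_force'],o['finger_force'],o['qvel'],o['time'])
```

```text
[0.58787543 0.0428996  0.1718327 ] [ 3.1414727   0.15953594 -0.16485551] [ 4.77358515 -1.82286247 -4.78407637] 29.99809205532074 [ 0.00070876 -0.00026893 -0.00059882  0.00028169 -0.00047581  0.00060509] 21.0167
```

The arm's motion implies about 0.165 rad. I'll check numerically in the scene image, by aligning a patch at the lid's front right corner with its closed position.

Run:
```python
from h import *
c=cam('scene');old=cv2.imread('pics/scene.png',0);new=cv2.cvtColor(robot.snapshot('scene'),cv2.COLOR_RGB2GRAY)
ya=-.165;ex=np.array([np.cos(ya),np.sin(ya),0]);ey=np.array([-np.sin(ya),np.cos(ya),0]);H=np.array([.729,.02,.13])
def P(x,y,z,t): return H+ex*(-x*np.cos(t)+z*np.sin(t))+ey*y+np.array([0,0,x*np.sin(t)+z*np.cos(t)])
q0=px(c,P(.178,-.093,.012,0))[0];print('corner closed',q0)
u,v=q0.round().astype(int);T=old[v-7:v+8,u-7:u+8];S=new[v-30:v+20,u-25:u+26]
r=cv2.matchTemplate(S,T,cv2.TM_CCOEFF_NORMED);_,m,_,l=cv2.minMaxLoc(r);print('moved',l[0]-18,l[1]-23,m)
for t in(.05,.1,.13,.16,.2,.25):print(t,(px(c,P(.178,-.093,.012,t))[0]-q0).round(1))
print([(x['extent'],round(x['conf'],2)) for x in robot.find_in('cup','scene')+robot.find_in('coaster','scene')+robot.find_in('bowl','scene')])
```

```text
corner closed [246.1141205  235.47995302]
moved 0 -5 0.8735342025756836
0.05 [-0.1 -1.8]
0.1 [-0.1 -3.5]
0.13 [-0.1 -4.4]
0.16 [-0.  -5.3]
0.2 [ 0.1 -6.4]
0.25 [ 0.4 -7.7]
[([367.8, 183.6, 26.1, 28.4], 0.69), ([161.0, 327.5, 42.2, 43.6], 0.7), ([261.8, 160.9, 20.2, 21.0], 0.92), ([120.5, 245.8, 25.8, 26.7], 0.74), ([155.7, 319.9, 28.4, 28.0], 0.58)]
```

The lid corner moved 5 px, which means about 0.15–0.16 rad. That agrees with the arm's motion and is inside the window. The bowl is on the coaster and the cup is unmoved, so I'm handing in.

```bash
python3 -c "
from h import *
print(robot.close_job())"
```

```text
the job is handed in; nothing more can be done
None
```

I handed the job in; no verdict came back. At hand-in, the green bowl stood upright about 3 mm from the coaster's centre, and the gripper held the lid by its handle, about 0.16 rad (roughly 28 mm) ajar. The cup had not moved; I did not re-check the spoon, but the arm stayed clear of it.

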